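Lock the chasing turntable by its hidden plunger

TASK

Lock the bench turntable where it stands, ready for hammering: feel along the near half of its rim with a fingertip until you find the notch, then press the lock plunger inside that notch fully home and take your hand away. Do not turn the table or shift the pitch pan on it, do not pick anything up, and leave the hammer, the jar and the steel block where they are.

Things in the scene. Friction and masses are not known exactly. Their poses are not given: they have to be found in the camera images.
- stand: Fixed base of the bench turntable. Origin: centre of its underside, on the vertical turning axis; z up, -x roughly towards the robot. It carries a round dark-steel plate, 220 mm across, that has stopped at an unknown angle, and under it a fixed bright index ring, 232 mm across, its top at 46 mm. A brake holds the plate against about 2 N m, some 20 N sideways at the rim; a harder push turns it.
- plate_top (a point): Centre of the plate's flat top face, 72 mm above the stand's origin, on the turning axis (axes as the stand's; it does not turn with the plate). The top is smooth and bare from 66 mm out to the edge at 110 mm from the axis, apart from one finger notch.
- near_edge (a point): Middle of the near half of the rim, a fixed point at plate-top height, 110 mm from the axis on the stand's -x side. The one notch in the rim is centred anywhere within 1.4 rad either way round from here; its angle is not reported, feel or look for it. It is open above and outwards: parallel walls 54 mm apart, reaching in to 73 mm from the axis, floor 18 mm below the plate's top.
- lock (a joint): Travel of the lock plunger, m: near 0 = up (unlocked), 0.008 = fully home. It is a steel knob, 30 mm across, on the notch's centre line, 90 mm from the turning axis; when up, its top lies 6 mm below the plate's top, home 14 mm. It goes straight down at about 6 to 8 N and stays where it is pushed.
- pan_edge (a point): A point on the upper face of the pitch pan, 45 mm from the pan's axis and 27 mm above the pan's underside. The pan is a loose round dark iron dish, 116 mm across and 24 mm high, filled with pitch and carrying a copper disc, 33 mm high over all, about 0.9 kg, standing in the middle of the turntable's plate (within 5 mm) and free to slide; it turns with the plate.
- hammer: Loose hammer lying on the bench beside the turntable, 230 mm long along its x axis, handle to -x. Origin: its middle, on the bench. Leave alone.
- jar: Loose jar with a red cap, 68 mm across and 85 mm high, standing beside the turntable. Origin: centre of its underside. Leave alone.
- block: Loose steel bench block, 65 x 65 x 20 mm, lying beside the turntable. Origin: centre of its underside. Leave alone.
There are look-alikes about, which are no part of the job. There is more than one size of the stand; the one meant has the size given above.

How it is judged:
By the outcome, as a careful person would: the job done as asked, in the order asked, and still so for the second after the job is handed in, with the robot touching nothing.
It also fails if it takes over 64 s, if anything falls off the work surface, if the arm or the gripper's body presses on something with over 40 N, if the wrist force passes 120 N, or if a joint passes its speed limit or range.

ROBOT

A 6-joint arm with a two-finger parallel gripper is mounted at the origin on the work surface. World frame = base frame: x ahead of the robot, y to its left, z up, the work surface at z = 0. Lengths are in m, angles in rad, forces in N, time in s.
With the tool pointing down it reaches from about 0.375 to 0.9 m from the base axis. Payload 3.1 kg.
Tool frame: the origin (TCP) lies on the centre line of the jaws, within the pads' length; the fingertips stand 19 mm ahead of it and the grasp point (between the pads) is the TCP; z points along the fingers, y is the line along which they close (so a half turn about z gives the same grasp; the last joint's range is limited). The gripper opens to 85 mm and grips with 20 to 120 N. Pads are 22 mm wide; open, the fingers measure 114 mm over their backs; the gripper's body (76 mm by 85 mm) begins 54 mm behind the grasp point. The pads swing forward as they close: fully open they stand 13 mm farther back than shut.
Start: joints at [1.087, 0.527, 1.433, -0, 1.181, -0.178], TCP at [0.188, 0.596, 0.25] pointing down, gripper open.
Joint ranges: [-3.08, 3.08], [-0.75, 2.2], [0.22, 2.44], [-1.43, 4.57], [0, 2.65], [-2.85, 2.85]. Speed limits (rad/s): [2.79, 2.79, 3.14, 3.14, 3.14, 3.14].

INTERFACE

Orientations are given as a unit quaternion [x, y, z, w].
In Python, from station import manip gives the robot as it stands.
- The arm moves only by the tool servo_tool, never from a script. Its argument "rows" is a list that holds one entry, the list of rows, each a list of 7 numbers: the turn, a rotation vector about the tool's x, y, z in degrees, then the shift along the tool's x, y, z in m, then the gripper command: -1 is shut, 1 is fully open, values between are in proportion. In form: [[[wx, wy, wz, tx, ty, tz, jaw], ...]]. A call has 1 to 8 rows; each row shifts and turns the commanded pose from where the row before left it, along the tool's axes as they then stand; what a row does not reach is not made up. A row lasts 1/12 s, in which the tool goes at most 41.7 mm and 7.16 degrees, less where a joint would pass 70% of its speed; a pose out of reach is approached as far as the arm can. A call is refused whole if a number of a shift passes 0.0417 or a number of a turn 7.16, either way. A call with a gripper value outside its range is refused whole. The fingers move at their own pace and stop on an object; "squeeze" is the grip in N (left out, the last holds). Time passes only in rows, so rows that do not move let the fingers close. It gives the time, the measured TCP pose, the force, the opening and the grip force at its end, in the units of the state.
- manip.sense(): the state, without advancing time (a new reading comes with each control period).
- manip.snapshot(name): name is "scene" or "top"; returns the picture (400x640x3 uint8, blue, green, red); there is no depth.
- manip.camera_info(name): a dict with "K" (3x3 intrinsics, pixels), "camera_from_world" (4x4, takes a point from world to camera coordinates). Camera axes: x right, y down, z forward; pixel columns grow to the right and rows downward; lengths in m; the calibration is good to about 2 mm. A picture is of the moment at which its call begins. camera_info takes no time and is no camera call.
- manip.sign_off(): hands the job in; it is judged then, once.
The state is a dict: "t": time; "q": joint angles; "qd": joint speeds; "tau": joint torques, N m; "tcp_pos": TCP position; "tool_rot": TCP orientation; "force": force on the tool from outside, world axes, zero at the start; "ft_torque": the same for the moment, N m; "finger_gap": opening from 0.0 (shut) to 1.0 (fully open); "gripper_force": force on a finger pad.
Only numpy, scipy, OpenCV 4.12 (cv2) and the standard library are available. Lean on these libraries where they do the work, as an engineer would, in place of code of your own. Each camera call takes 0.05 s, during which the arm holds its last target. There are 200 camera calls.

## Working session

There is one attempt and no reset: what is moved stays moved. The work goes in short steps, Python scripts to look and compute and a tool call to move; the robot and the scene stay as the last step left them, time stands still between calls to the robot, and variables do not carry over. Pictures are saved under pics/ and viewed, at most 10 in all, crops included, and the job is handed in when it is done.

Besides the shell and the picture viewer there is one more tool, called after ">>>" as name(argument=value, ...) on one line, values as JSON. servo_tool: Moves the arm, as the interface text tells. Its arguments: {"type":"object","properties":{"rows":{"type":"array","items":{"type":"array","items":{"type":"array","items":{"type":"number"}}}},"squeeze":{"type":"number"}},"required":["rows"]}

```bash
mkdir -p pics; python3 - <<'E'
from station import manip
import cv2,numpy as np
for n in ("scene","top"):
    cv2.imwrite(f"pics/{n}0.png",manip.snapshot(n)); c=manip.camera_info(n); print(n,np.round(c["K"],1).tolist(),np.round(c["camera_from_world"],3).tolist())
s=manip.sense();print({k:np.round(v,3).tolist() for k,v in s.items()})
E
```

```text
scene [[363.7, 0.0, 323.9], [0.0, 363.7, 197.1], [0.0, 0.0, 1.0]] [[-0.164, 0.986, 0.008, 0.041], [0.799, 0.137, -0.586, -0.362], [-0.579, -0.09, -0.81, 1.11], [0.0, 0.0, 0.0, 1.0]]
top [[486.1, 0.0, 316.0], [0.0, 486.1, 203.2], [0.0, 0.0, 1.0]] [[0.018, -1.0, -0.003, 0.015], [-0.993, -0.018, -0.114, 0.511], [0.114, 0.005, -0.993, 1.227], [0.0, 0.0, 0.0, 1.0]]
{'t': 0.1, 'q': [1.087, 0.528, 1.434, 0.0, 1.181, -0.179], 'qd': [-0.002, -0.0, -0.001, 0.0, -0.001, -0.0], 'tau': [0.0, -44.33, -17.859, -0.0, 0.004, -0.0], 'tcp_pos': [0.188, 0.595, 0.249], 'tool_rot': [0.152, 0.988, -0.001, -0.0], 'force': [0.235, -0.434, 0.536], 'ft_torque': [-0.008, 0.03, 0.047], 'gripper_force': 0.0, 'finger_gap': 0.999}
```

View pics/scene0.png

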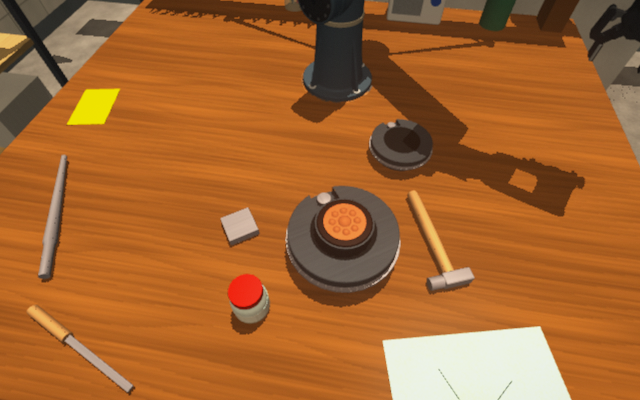

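View pics/top0.png

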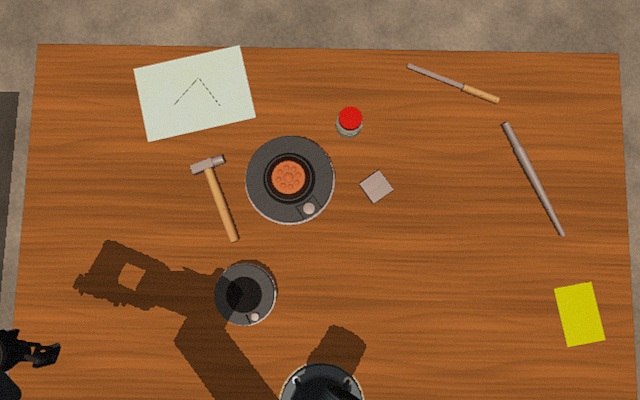

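The scene picture shows the large turntable with the pan at (343,235), its knob at (323,200), and a small look-alike turntable at (401,145). In the top picture the large one is at (290,180) with its knob at (309,209). The small one is at (246,293) with its knob at (255,317). The hammer is at (215,195), the jar at (349,120) and the block at (376,186).

Things that could be taken for the target: the large stand at top (290,180) and the small stand at top (246,293). I choose the large one, since it carries the pan. Next I check its size and take a close crop.

```bash
cat > h.py <<'E'
import cv2,numpy as np
from station import manip
def ray(n,uv,z):
    c=manip.camera_info(n);K=np.array(c["K"]);T=np.array(c["camera_from_world"]);R=T[:3,:3];o=-R.T@T[:3,3]
    d=R.T@np.linalg.solve(K,[uv[0],uv[1],1]);return o+d*(z-o[2])/d[2]
def proj(n,p):
    c=manip.camera_info(n);T=np.array(c["camera_from_world"]);q=np.array(c["K"])@(T[:3,:3]@np.array(p)+T[:3,3]);return q[:2]/q[2]
E
python3 - <<'E'
from h import *
im=cv2.imread("pics/top0.png");sc=cv2.imread("pics/scene0.png")
def plate(im,n,roi):
    x0,y0,x1,y1=roi
    hsv=cv2.cvtColor(im,cv2.COLOR_BGR2HSV);m=((hsv[...,1]<70)&(hsv[...,2]<110)).astype(np.uint8)
    k=np.zeros_like(m);k[y0:y1,x0:x1]=m[y0:y1,x0:x1]
    c=max(cv2.findContours(k,cv2.RETR_EXTERNAL,cv2.CHAIN_APPROX_NONE)[0],key=cv2.contourArea)
    h=cv2.convexHull(c)[:,0]
    P=np.array([ray(n,p,.072)[:2] for p in h.astype(float)])
    (cx,cy),r=cv2.minEnclosingCircle(P.astype(np.float32));A=np.c_[2*P,np.ones(len(P))];s=np.linalg.lstsq(A,(P**2).sum(1),rcond=None)[0]
    print(n,roi,"minenc",cx,cy,r,"fit",s[:2],np.sqrt(s[2]+s[0]**2+s[1]**2))
plate(im,"top",(240,130,340,230));plate(im,"top",(210,258,280,330));plate(sc,"scene",(282,183,404,295))
def knob(im,n,roi):
    x0,y0,x1,y1=roi
    g=im[y0:y1,x0:x1].astype(int);hs=cv2.cvtColor(im,cv2.COLOR_BGR2HSV)[y0:y1,x0:x1]
    m=((hs[...,1]<80)&(hs[...,2]>130)).astype(np.uint8)
    N,l,st,ce=cv2.connectedComponentsWithStats(m)
    for i in range(1,N):
        if st[i,4]>20: u=ce[i]+[x0,y0];print(n,st[i],u,ray(n,u,.066))
knob(im,"top",(298,198,320,218));knob(sc,"scene",(312,188,335,208))
a=cv2.resize(im[125:235,235:345],None,fx=4,fy=4,interpolation=cv2.INTER_CUBIC)
b=cv2.resize(sc[180:300,280:405],(400,440),interpolation=cv2.INTER_CUBIC)
cv2.imwrite("pics/crop0.png",np.hstack([a[:, :400],b]))
E
```

```text
top (240, 130, 340, 230) minenc 0.5669499635696411 0.09097427129745483 0.11084659397602081 fit [0.56729612 0.09209441] 0.10945126498286678
top (210, 258, 280, 330) minenc 0.2799162268638611 0.19346238672733307 0.07530999928712845 fit [0.28083968 0.19472522] 0.0738516722555808
scene (282, 183, 404, 295) minenc 0.5715612769126892 0.09072848409414291 0.1083521619439125 fit [0.57157909 0.09084512] 0.10781608261046685
top [  5   5  12  11 106] [308.5754717  208.06603774] [0.49362855 0.04210194 0.066     ]
top [12 12 10  8 27] [315.33333333 214.48148148] [0.4777993  0.02487438 0.066     ]
scene [  5   5  14  11 124] [323.67741935 197.88709677] [0.49712208 0.0399826  0.066     ]
```

View pics/crop0.png

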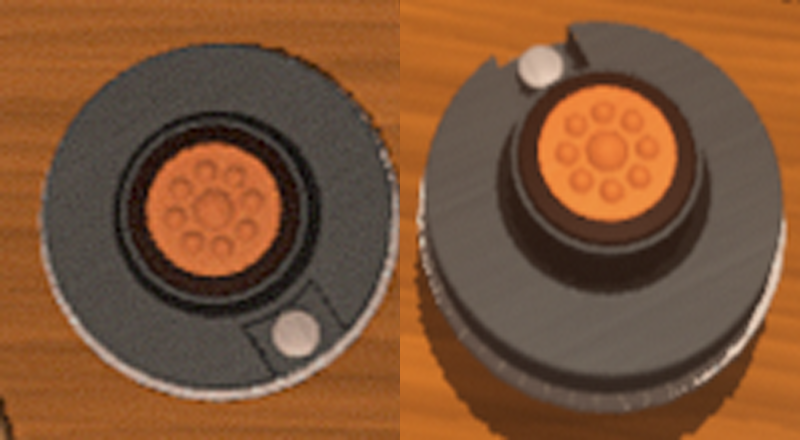

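The crop shows the large stand with plate radius about 110 mm, so it is the right one. The notch and knob are at top (309,208). The axis is near (0.569, 0.091) and the knob near (0.495, 0.041), 90 mm out at about 214°. I shut the gripper, line tool x up with the radius and travel to a spot above the bare rim beside the notch.

>>> servo_tool(rows=[[[0,0,-6.45,0,0,0,-1],[0,0,-6.45,0,0,0,-1],[0,0,-6.45,0,0,0,-1],[0,0,-6.45,0,0,0,-1],[0,0,-6.45,0,0,0,-1],[0,0,-6.45,0,0,0,-1],[0,0,-6.45,0,0,0,-1],[0,0,-6.45,0,0,0,-1]]], squeeze=20)

```text
t: 0.77
tcp_pos: [0.1879, 0.5956, 0.2497]
tool_rot: [-0.296, 0.955, -0.0, -0.0]
force: [-0.4, 0.5, -0.8]
finger_gap: 0.002
gripper_force: 0.0
```

>>> servo_tool(rows=[[[0,0,0,0.0027,-0.036,0,-1],[0,0,0,0.0027,-0.036,0,-1],[0,0,0,0.0027,-0.036,0,-1],[0,0,0,0.0027,-0.036,0,-1],[0,0,0,0.0027,-0.036,0,-1],[0,0,0,0.0027,-0.036,0,-1],[0,0,0,0.0027,-0.036,0,-1],[0,0,0,0.0027,-0.036,0,-1]]])

```text
t: 1.43
tcp_pos: [0.3319, 0.3437, 0.2501]
tool_rot: [-0.293, 0.956, -0.0, -0.0]
force: [0.8, 0.1, 0.2]
finger_gap: -0.002
gripper_force: 0.0
```

>>> servo_tool(rows=[[[0,0,0,0.0027,-0.036,0,-1],[0,0,0,0.0027,-0.036,0,-1],[0,0,0,0.0027,-0.036,0,-1],[0,0,0,0.0027,-0.036,0,-1],[0,0,0,0.0027,-0.036,0,-1],[0,0,0,0.0027,-0.036,0,-1],[0,0,0,0.0027,-0.036,0,-1],[0,0,0,0.0027,-0.036,0,-1]]])

```text
t: 2.1
tcp_pos: [0.4754, 0.093, 0.2501]
tool_rot: [-0.293, 0.956, 0.0, -0.0]
force: [0.3, 0.7, -1.4]
finger_gap: -0.002
gripper_force: 0.0
```

>>> servo_tool(rows=[[[0,0,0,0,0,0,-1],[0,0,0,0,0,0,-1]]])

```text
t: 2.27
tcp_pos: [0.4759, 0.093, 0.25]
tool_rot: [-0.291, 0.957, 0.0, -0.0]
force: [-0.8, 0.3, 0.2]
finger_gap: 0.002
gripper_force: 0.0
```

>>> servo_tool(rows=[[[0,0,0,0,0,0.03,-1],[0,0,0,0,0,0.03,-1],[0,0,0,0,0,0.03,-1],[0,0,0,0,0,0.03,-1],[0,0,0,0,0,0.02,-1],[0,0,0,0,0,0.01,-1],[0,0,0,0,0,0.004,-1],[0,0,0,0,0,0,-1]]])

```text
t: 2.93
tcp_pos: [0.4737, 0.0958, 0.0954]
tool_rot: [-0.294, 0.956, 0.001, -0.001]
force: [-0.8, 0.3, -0.4]
finger_gap: 0.002
gripper_force: 0.0
```

>>> servo_tool(rows=[[[0,0,0,0,0,0.001,-1],[0,0,0,0,0,0.001,-1],[0,0,0,0,0,0.001,-1],[0,0,0,0,0,0,-1]]])

```text
t: 3.27
tcp_pos: [0.4755, 0.0948, 0.094]
tool_rot: [-0.293, 0.956, -0.0, 0.001]
force: [-0.2, 0.3, -0.0]
finger_gap: -0.001
gripper_force: 0.0
```

```bash
python3 - <<'E'
from h import *
a=manip.snapshot("top")[125:235,235:345];b=manip.snapshot("scene")[170:300,270:405]
cv2.imwrite("pics/c1.png",np.hstack([cv2.resize(a,(400,400)),cv2.resize(b,(400,400))]))
print(manip.sense()["force"])
E
```

```text
[-0.18755162  0.36935246  0.79108256]
```

View pics/c1.png

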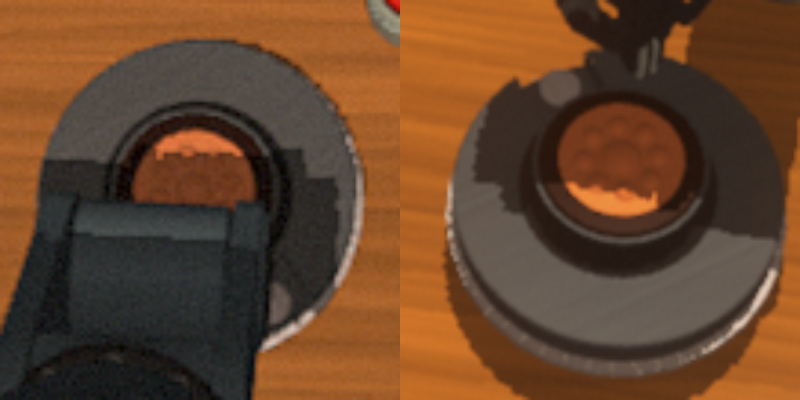

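The crop shows the fingertips over the bare rim at about (648,60), right of the notch wall (595,70). The knob is at (560,88). Nothing has been touched yet, so I feel downwards.

>>> servo_tool(rows=[[[0,0,0,0,0,0.001,-1],[0,0,0,0,0,0.001,-1],[0,0,0,0,0,0,-1],[0,0,0,0,0,0,-1]]])

```text
t: 3.7
tcp_pos: [0.475, 0.0947, 0.0912]
tool_rot: [-0.293, 0.956, 0.0, -0.0]
force: [0.1, 0.3, 0.1]
finger_gap: 0.0
gripper_force: 0.0
```

>>> servo_tool(rows=[[[0,0,0,0,0,0.001,-1],[0,0,0,0,0,0,-1],[0,0,0,0,0,0,-1]]])

```text
t: 3.95
tcp_pos: [0.4751, 0.0947, 0.091]
tool_rot: [-0.293, 0.956, -0.0, 0.0]
force: [-1.5, 0.1, 7.1]
finger_gap: -0.004
gripper_force: 3.7
```

Contact at TCP z = 0.091, at 7 N. I ease off a little and slide round the rim towards the notch.

>>> servo_tool(rows=[[[0,0,0,0,0,-0.0004,-1],[0,0,0,0.0013,-0.0035,0,-1],[0,0,0,0.0013,-0.0035,0,-1],[0,0,0,0.0013,-0.0035,0,-1],[0,0,0,0.0013,-0.0035,0,-1],[0,0,0,0,0,0,-1]]])

```text
t: 4.45
tcp_pos: [0.4787, 0.0801, 0.091]
tool_rot: [-0.293, 0.956, 0.0, 0.0]
force: [-1.1, 1.6, 6.5]
finger_gap: 0.003
gripper_force: 3.0
```

>>> servo_tool(rows=[[[0,0,0,0.0013,-0.0035,0,-1],[0,0,0,0.0013,-0.0035,0,-1],[0,0,0,0.0008,-0.0035,0,-1],[0,0,0,0.0008,-0.0035,0,-1],[0,0,0,0,0,0,-1]]])

```text
t: 4.87
tcp_pos: [0.4827, 0.0662, 0.0911]
tool_rot: [-0.293, 0.956, 0.0, -0.0]
force: [-1.4, 1.2, 6.7]
finger_gap: -0.003
gripper_force: 3.3
```

>>> servo_tool(rows=[[[0,0,0,0.0008,-0.0035,0,-1],[0,0,0,0.0008,-0.0035,0,-1],[0,0,0,0.0004,-0.0035,0,-1],[0,0,0,0.0004,-0.0035,0,-1],[0,0,0,0,0,0,-1]]])

```text
t: 5.28
tcp_pos: [0.4897, 0.0525, 0.0905]
tool_rot: [-0.293, 0.956, -0.0, 0.0]
force: [-0.0, -0.1, 1.5]
finger_gap: -0.004
gripper_force: 0.0
```

The support force fell from 6.7 to about 1 N, so the finger is off the plate and in the notch. I centre it and look before pressing.

>>> servo_tool(rows=[[[0,0,0,0.0007,-0.0042,0,-1],[0,0,0,0.0007,-0.0042,0,-1],[0,0,0,0.0007,-0.0042,0,-1],[0,0,0,0,0,0,-1]]])

```text
t: 5.62
tcp_pos: [0.495, 0.0408, 0.0907]
tool_rot: [-0.293, 0.956, -0.0, 0.0]
force: [0.6, -0.1, -0.7]
finger_gap: -0.001
gripper_force: 0.0
```

```bash
python3 - <<'E'
from h import *
b=manip.snapshot("scene")[170:300,270:405]
cv2.imwrite("pics/c2.png",cv2.resize(b,(540,520),interpolation=cv2.INTER_CUBIC))
s=manip.sense();print(s["tcp_pos"],s["force"])
E
```

```text
[0.4945827  0.04117922 0.09066736] [-0.44972001 -0.07554037  0.38724528]
```

View pics/c2.png

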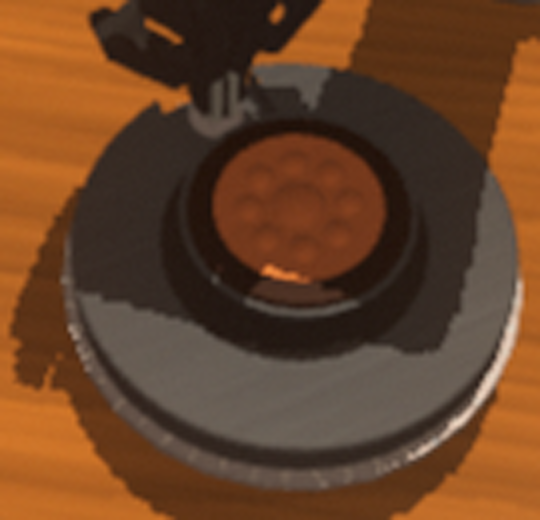

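The crop shows the fingertips at (230,100), right over the knob at (215,118) and clear of both walls and the pan. I press down in steps. Contact should come at about 0.085 and home at about 0.077.

>>> servo_tool(rows=[[[0,0,0,0,0,0.002,-1],[0,0,0,0,0,0.002,-1],[0,0,0,0,0,0.001,-1],[0,0,0,0,0,0.001,-1],[0,0,0,0,0,0.001,-1],[0,0,0,0,0,0,-1]]])

```text
t: 6.17
tcp_pos: [0.4939, 0.0419, 0.0838]
tool_rot: [-0.293, 0.956, 0.0, -0.0]
force: [-1.5, 0.0, 2.5]
finger_gap: 0.004
gripper_force: 1.1
```

>>> servo_tool(rows=[[[0,0,0,0,0,0.001,-1],[0,0,0,0,0,0.001,-1],[0,0,0,0,0,0.001,-1],[0,0,0,0,0,0.001,-1],[0,0,0,0,0,0,-1],[0,0,0,0,0,0,-1]]])

```text
t: 6.67
tcp_pos: [0.4939, 0.0419, 0.0799]
tool_rot: [-0.293, 0.956, 0.0, -0.0]
force: [-1.6, 0.8, 5.1]
finger_gap: 0.003
gripper_force: 2.4
```

>>> servo_tool(rows=[[[0,0,0,0,0,0.001,-1],[0,0,0,0,0,0.001,-1],[0,0,0,0,0,0.001,-1],[0,0,0,0,0,0,-1],[0,0,0,0,0,0,-1]]])

```text
t: 7.08
tcp_pos: [0.4939, 0.0418, 0.077]
tool_rot: [-0.293, 0.956, 0.0, -0.0]
force: [-0.1, 0.7, 5.3]
finger_gap: 0.0
gripper_force: 3.0
```

>>> servo_tool(rows=[[[0,0,0,0,0,0.001,-1],[0,0,0,0,0,0.0005,-1],[0,0,0,0,0,0,-1],[0,0,0,0,0,0,-1]]])

```text
t: 7.42
tcp_pos: [0.494, 0.0419, 0.0769]
tool_rot: [-0.293, 0.956, -0.0, 0.0]
force: [-3.9, 0.3, 18.4]
finger_gap: -0.003
gripper_force: 9.1
```

It hits a hard stop at 0.0769 with 18 N, about 14 mm below the plate top, so the plunger is home. I retreat straight up and then back.

>>> servo_tool(rows=[[[0,0,0,0,0,-0.002,-1],[0,0,0,0,0,-0.005,-1],[0,0,0,0,0,-0.015,-1],[0,0,0,0,0,-0.03,-1],[0,0,0,0,0,-0.04,-1],[0,0,0,0,0,-0.04,-1],[0,0,0,0,0,-0.04,-1],[0,0,0,0,0,0,-1]]])

```text
t: 8.08
tcp_pos: [0.4989, 0.0412, 0.2544]
tool_rot: [-0.293, 0.956, -0.003, 0.007]
force: [1.3, -0.2, 1.0]
finger_gap: -0.002
gripper_force: 0.0
```

>>> servo_tool(rows=[[[0,0,0,0,0.036,0,-1],[0,0,0,0,0.036,0,-1],[0,0,0,0,0.036,0,-1],[0,0,0,0,0.036,0,-1],[0,0,0,0,0.036,0,-1],[0,0,0,0,0.036,0,-1],[0,0,0,0,0.036,0,-1],[0,0,0,0,0,0,-1]]])

```text
t: 8.75
tcp_pos: [0.3485, 0.2539, 0.2468]
tool_rot: [-0.296, 0.955, 0.001, -0.001]
force: [0.3, -0.3, -1.0]
finger_gap: 0.001
gripper_force: 0.0
```

```bash
python3 - <<'E'
from h import *
t=manip.snapshot("top");sc=manip.snapshot("scene")
cv2.imwrite("pics/c3.png",np.hstack([cv2.resize(t[125:235,235:345],(400,400)),cv2.resize(sc[170:300,270:405],(400,400))]))
for n,im,(x0,y0,x1,y1) in(("top",t,(298,198,318,216)),("scene",sc,(312,188,335,210))):
    hs=cv2.cvtColor(im,cv2.COLOR_BGR2HSV)[y0:y1,x0:x1];m=((hs[...,1]<80)&(hs[...,2]>130)).astype(np.uint8)
    N,l,st,ce=cv2.connectedComponentsWithStats(m)
    for i in range(1,N):
        if st[i,4]>20:print(n,st[i],ce[i]+[x0,y0],ray(n,ce[i]+[x0,y0],.058))
s=manip.sense();print(s["t"],s["tcp_pos"],s["force"])
E
```

```text
top [  5   5  12  12 108] [308.69444444 208.37962963] [0.49367235 0.04194552 0.058     ]
scene [  5   6  14  12 118] [323.13559322 199.18644068] [0.49498495 0.03851715 0.058     ]
8.85 [0.35215621 0.25127579 0.24699735] [ 0.3864963   0.52638881 -0.22504746]
```

View pics/c3.png

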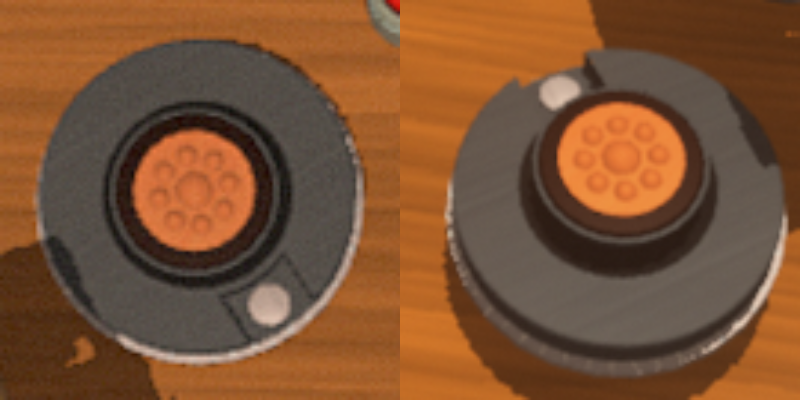

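The pictures show the plate, notch and pan unmoved, with the knob still at top (308.7,208.4) and lower in its notch. The arm is clear of everything. By touch, the knob top is 14.2 mm below the plate, which is fully home.

```bash
python3 -c "
from station import manip
print(manip.sign_off())"
```

```text
the job is handed in; nothing more can be done
None
```

The job is handed in: I found the notch by feeling along the rim, pressed the plunger home onto its hard stop (knob 14 mm below the plate top), and moved the arm clear at about 9 s; the table and pan look unmoved, and the hammer, jar and block were never touched.

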